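# Let the large orange out of the fruit dispenser

## Task

Push the steel pan along the worktop until its side is flush against the front of the two-lane fruit dispenser, under the lane mouths. Then press down the paddle of the lane that holds the larger fruit, keep it down until that fruit has rolled into the pan, and let the lever come back up so the gate is shut. Only push and press: do not lift the pan, do not touch the fruit, keep the smaller fruit in its lane, and leave the glasses and other kitchen things where they stand.

Things in the scene. Friction and masses are not known exactly. Their poses are not given: they have to be found in the camera images.
- dispenser: fixed stainless two-lane fruit dispenser, 190 mm wide (its x). Origin on the worktop below the axle; fruit rolls towards its -y (the front), z up. Lanes slope 10 degrees, lie along y, are 82 mm wide with wire rails, centred at x = -45 mm (near lane) and +45 mm (far lane). Behind the uprights (y = 0, 197 mm high), under the paddles, it is free down to a 6 mm base plate reaching y = 170 mm
- front (a point): middle of the lower edge of the dispenser's flat front face, which is the dispenser plane y = -125 mm, 60 mm high, x = -95 to 95 mm; the pan's long side goes flush against it. Axes as the dispenser's
- mouth (a point): middle of the lip where both lane floors end, dispenser y = -166 mm, 70 mm above the worktop (underside 66 mm); it overhangs the front face by 41 mm and the pan's wall passes under it. Axes as the dispenser's
- axle (a point): middle of the axle on which both see-saw levers rock, 185 mm above the worktop at dispenser x = y = 0. Each lever runs along y above its lane: at its front end (y = -130 mm) hangs the gate plate that shuts the lane, at its rear end (y = +115 mm) is the paddle
- paddle_near (a point): black square paddle, 52 x 52 x 6 mm, on the rear end of the near lane's lever (dispenser x = -45 mm, y = 115 mm); point at the centre of its top face, 193 mm above the worktop when up; axes as the dispenser's when up, tilts with the lever. Pressing it down lifts the gate of the same lane; the push grows from about 2.5 to 5 N
- paddle_far (a point): the same paddle on the lever of the far lane (dispenser x = +45 mm)
- lever_near (a joint): tilt of the near lane's lever, rad: 0 = paddle up, gate shut; 0.42 = paddle fully down (about 47 mm lower) on its stop. The larger fruit can pass from about 0.32 (paddle 36 mm down), the smaller from about 0.16. A spring returns it to 0 when let go
- lever_far (a joint): the same for the far lane's lever
- orange: the larger fruit, an orange, a ball 70 mm in diameter, about 180 g; origin at its centre. It waits behind the gate of either lane (varies); with the gate up it takes about a second to roll out and drop into the pan, where its centre is about 40 mm above the worktop
- mandarin: the smaller fruit, a mandarin, a ball 46 mm in diameter, about 55 g; origin at its centre. It waits in the other lane and must stay there
- pan: loose open stainless pan, 260 (its x) x 160 (its y) x 50 mm high, walls 4 mm, about 0.5 kg; origin at the centre of its underside. Starts 40 to 90 mm in front of the dispenser, a long side roughly facing it. Pushed home its centre is at dispenser y = -205 mm, within 35 mm of the dispenser's middle sideways
- glass_a: drinking glass standing upside down, 74 mm across, 82 mm tall, clear with two thin gilt bands; origin at the centre of its underside; bystander, not to be disturbed
- glass_b: drinking glass standing upside down, 74 mm across, 82 mm tall, clear with two thin gilt bands; origin at the centre of its underside; bystander, not to be disturbed
- glass_c: drinking glass standing upside down, 74 mm across, 82 mm tall, clear with two thin gilt bands; origin at the centre of its underside; bystander, not to be disturbed
- juicer: round glass citrus reamer, 110 mm across, 60 mm tall; origin at the centre of its underside; bystander, not to be disturbed
- mug: white mug, 76 mm across, 85 mm tall, with a handle; origin at the centre of its underside; bystander, not to be disturbed
- spoon: wooden spoon lying flat; bystander, not to be disturbed
Mind the look-alikes: they are no part of the job. Leave any blue, turquoise or yellow look-alike of the orange alone.

How it is judged:
By the outcome, as a careful person would: the job done as asked, in the order asked, and still so for the second after the job is handed in, with the robot touching nothing.
It also fails if it takes over 51 s, if anything falls off the work surface, if the arm or the gripper's body presses on something with over 40 N, if the wrist force passes 120 N, or if a joint passes its speed limit or range.

## Robot

A 6-joint arm with a two-finger parallel gripper is mounted at the origin on the work surface. World frame = base frame: x ahead of the robot, y to its left, z up, the work surface at z = 0. Lengths are in mm, angles in degrees, forces in N, time in s.
With the tool pointing down it reaches from about 350 to 850 mm from the base axis. Payload 8.1 kg.
Tool frame: the origin (TCP) lies midway between the tips of the shut fingers; the grasp point (between the pads) lies 19 mm behind it; z points along the fingers, y is the line along which they close (so a half turn about z gives the same grasp; the last joint's range is limited). The gripper opens to 85 mm and grips with 20 to 120 N. Pads are 22 mm wide; open, the fingers measure 114 mm over their backs; the gripper's body (76 mm by 85 mm) begins 54 mm behind the grasp point. The pads swing forward as they close: fully open they stand 13 mm farther back than shut.
Start: joints at [-70.955, 7.471, 85.268, -0, 87.261, -4.893], TCP at [243.47, -548.386, 231.292] pointing down, gripper open.
Joint ranges: [-169.43, 169.43], [-51.17, 129.36], [1.28, 143.12], [-76.62, 256.62], [0, 156.53], [-152.29, 152.29]. Speed limits (degrees/s): [136.94, 136.94, 159.86, 180, 180, 180].

## Interface

Orientations are given as [roll, pitch, yaw] about the fixed x, y, z axes, in that order (R = Rz(yaw) Ry(pitch) Rx(roll)).
In Python, from bench import r gives the robot as it stands. The module is installed in compiled form; this text tells all that it offers.
- The arm moves only by the tool jog_arm, never from a script. Its argument "rows" is a list of rows, each a list of 2 entries, a list of its own where there are three numbers: the shift along the tool's x, y, z in mm, then the turn, a rotation vector about the tool's x, y, z in rad. A call has 1 to 10 rows; each row is the pose to reach, as a shift and turn from the pose commanded when the call began, along the tool's axes at that moment; what a row does not reach only later rows make up. A row lasts 1/10 s, in which the tool goes at most 50 mm and 8.59 degrees, less where a joint would pass 70% of its speed; a pose out of reach is approached as far as the arm can. A call with a gripper value outside its range is refused whole. "grip" is the finger opening in mm, from 0 to 85.4, set as the call begins (left out, the last holds). The fingers move at their own pace and stop on an object; "force" is the grip in N (left out, the last holds). Time passes only in rows, so rows that repeat a pose let the fingers close. It gives the time, the measured TCP pose, the force, the opening and the grip force at its end, in the units of the state.
- r.sense(): the state, without advancing time (a new reading comes with each control period).
- r.snapshot(name): name is "scene" or "side" or "wrist"; returns (picture, depth): 384x512x3 uint8, blue, green, red; 384x512 float32, mm along the optical axis (not along the pixel's ray), 0 where there is no reading.
- r.camera_params(name): a dict with "fx", "fy", "cx", "cy" (pixels), "dist_coeffs" ([k1, k2, p1, p2, k3] as OpenCV has them; the pictures are not rectified), "pose" (4x4, takes a point from camera to world coordinates); the wrist camera has in their place "tool_from_camera" (4x4, takes a point from camera to tool coordinates, whose origin is the TCP and whose axes are the flange's). Camera axes: x right, y down, z forward; pixel columns grow to the right and rows downward; lengths in mm; the calibration is good to about 2 mm. A picture is of the moment at which its call begins: read the wrist's pose just before it. camera_params takes no time and is no camera call.
- r.hand_in(): hands the job in; it is judged then, once.
The state is a dict: "time": time; "joint_pos": joint angles; "qd": joint speeds; "joint_efforts": joint torques, N m; "tool_pos": TCP position; "tcp_rot": TCP orientation; "ft_force": force on the tool from outside, world axes, zero at the start; "wrist_torque": the same for the moment, N m; "finger_gap": finger opening in mm; "grip_force": force on a finger pad.
Only numpy, scipy, OpenCV 4.12 (cv2) and the standard library are available. Lean on these libraries where they do the work, as an engineer would, in place of code of your own. Each camera call takes 0.05 s, during which the arm holds its last target. There are 200 camera calls.

## Working session

There is one attempt and no reset: what is moved stays moved. The work goes in short steps, Python scripts to look and compute and a tool call to move; the robot and the scene stay as the last step left them, time stands still between calls to the robot, and variables do not carry over. Pictures are saved under pics/ and viewed, at most 10 in all, crops included, and the job is handed in when it is done.

Besides the shell and the picture viewer there is one more tool, called after "Request:" as name(argument=value, ...) on one line, values as JSON. jog_arm: Moves the arm, as the interface text tells. Its arguments: {"type":"object","properties":{"rows":{"type":"array"},"grip":{"type":"number"},"force":{"type":"number"}},"required":["rows"]}

```bash
mkdir -p pics
cat > h.py <<'E'
import numpy as np,cv2
from bench import r
def cam(n):
    c=r.camera_params(n);K=np.array([[c['fx'],0,c['cx']],[0,c['fy'],c['cy']],[0,0,1.]]);return K,np.array(c['dist_coeffs'],float),np.array(c['pose'])
def rays(n,uv):
    K,d,P=cam(n);q=cv2.undistortPoints(np.array(uv,float).reshape(-1,1,2),K,d).reshape(-1,2)
    return P[:3,3],np.c_[q,np.ones(len(q))]@P[:3,:3].T
def plane(n,uv,z):
    o,v=rays(n,uv);return o+v*((z-o[2])/v[:,2])[:,None]
def cloud(n,dep):
    v,u=np.mgrid[:384,:512];o,ry=rays(n,np.c_[u.ravel(),v.ravel()])
    X=(o+ry*dep.reshape(-1,1)).reshape(384,512,3);X[dep<=0]=np.nan;return X
E
python3 - <<'E'
from h import *
for n in('scene','side'):
    p,d=r.snapshot(n);np.savez(n+'0.npz',p=p,d=d);cv2.imwrite(f'pics/{n}0.png',p)
    print(n,cam(n)[2].round(2).tolist())
print(r.sense())
E
```

```text
scene [[-0.61, 0.63, -0.48, 1098.2], [0.79, 0.49, -0.37, 576.31], [0.01, -0.61, -0.8, 1028.06], [0.0, 0.0, 0.0, 1.0]]
side [[-0.87, -0.29, 0.4, 203.76], [-0.49, 0.47, -0.73, 821.4], [0.03, -0.83, -0.56, 667.18], [0.0, 0.0, 0.0, 1.0]]
{'time': 0.1, 'joint_pos': array([-7.09543726e+01,  7.51151904e+00,  8.53234617e+01, -5.57482624e-04,
        8.72612205e+01, -4.89277241e+00]), 'qd': array([-0.11914004, -0.10184364, -0.08153877,  0.04891102,  0.10909363,
        0.06265863]), 'joint_efforts': array([ 2.93590265e-04, -5.70954323e+01, -5.01940370e+01, -2.93131798e-04,
        8.22304428e-03, -8.56965835e-05]), 'tool_pos': array([ 243.31011056, -547.91022365,  230.3375887 ]), 'tcp_rot': array([-1.79904102e+02, -7.65035327e-03,  2.39384205e+01]), 'ft_force': array([ 0.45052629, -0.19339194, -0.2649823 ]), 'wrist_torque': array([-0.01277141, -0.01794581, -0.01852521]), 'grip_force': 0.0, 'finger_gap': 85.35466604434828}
```

View pics/scene0.png

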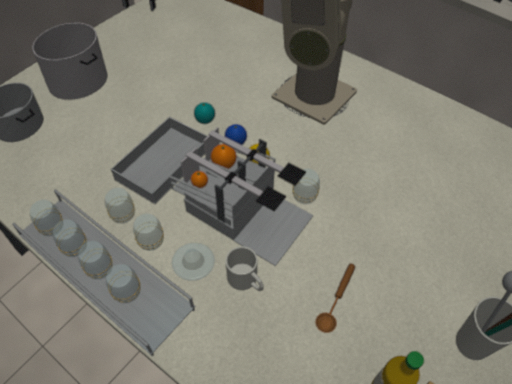

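View pics/side0.png

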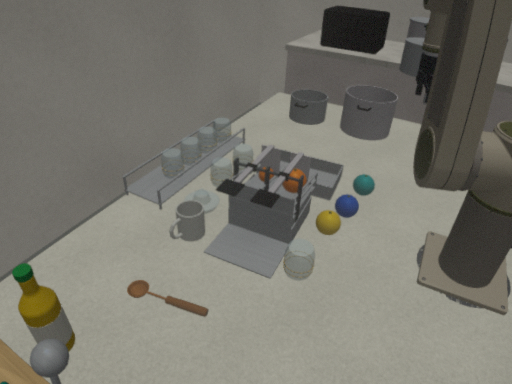

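Scene view: paddles at about (292,173) and (270,198). The orange is at (223,155), in the lane of the first paddle, and the mandarin at (200,179). The pan is at (165,160), and a glass stands beside the paddle at (306,186). Side view: paddles at (265,199) and (231,187), orange at (295,180).

Run:
```python
from h import *
S={}
for n in('scene','side'):
    z=np.load(n+'0.npz');p,d=z['p'],z['d'];X=cloud(n,d);S[n]=X
    g=p.max(2)
    m=((g<45)&(X[...,2]>150)&(X[...,2]<215)).astype(np.uint8)
    k,l,st,c=cv2.connectedComponentsWithStats(m)
    for i in range(1,k):
        if st[i,4]>60: print(n,'paddle',st[i].tolist(),c[i].round(1),plane(n,[c[i]],193).round(1),np.nanmedian(X[l==i],0).round(1))
    h=cv2.cvtColor(p,cv2.COLOR_BGR2HSV)
    m=((h[...,0]<14)&(h[...,1]>170)&(h[...,2]>90)).astype(np.uint8)
    k,l,st,c=cv2.connectedComponentsWithStats(m)
    for i in range(1,k):
        if st[i,4]>60: print(n,'orange',st[i].tolist(),c[i].round(1),np.nanmedian(X[l==i],0).round(1))
# height map of both clouds
import sys
A=np.concatenate([S[n].reshape(-1,3) for n in S]);C=np.concatenate([np.load(n+'0.npz')['p'].reshape(-1,3) for n in S])
pd=np.nanmedian(A[np.isfinite(A[:,2])],0)
H=np.zeros((600,700,3),np.uint8)
ok=np.isfinite(A[:,2])&(A[:,2]>-15)&(A[:,2]<260);A=A[ok];A=A[np.argsort(A[:,2])]
x0,y0=200,-450  # columns: y, rows: x
u=((A[:,1]-y0)).astype(int);v=((A[:,0]-x0)).astype(int)
s=(u>=0)&(u<700)&(v>=0)&(v<600)
col=cv2.applyColorMap(np.clip(A[:,2]+10,0,240).astype(np.uint8)[:,None],cv2.COLORMAP_TURBO)[:,0]
for a,b,cc in zip(u[s],v[s],col[s]): cv2.circle(H,(int(a),int(b)),1,cc.tolist(),-1)
for t in range(0,700,100): cv2.putText(H,str(t+y0),(t,10),0,.35,(255,255,255));cv2.line(H,(t,0),(t,600),(90,90,90),1)
for t in range(0,600,100): cv2.putText(H,str(t+x0),(0,t+10),0,.35,(255,255,255));cv2.line(H,(0,t),(700,t),(90,90,90),1)
cv2.imwrite('pics/map0.png',H)
```

```text
scene paddle [238, 163, 7, 15, 65] [241.6 170.4] [[549.7 124.7 193. ]] [536.5 114.8 172.8]
scene paddle [279, 164, 26, 21, 289] [291.5 173.8] [[484.5 224.5 193. ]] [484.3 224.3 192.3]
scene paddle [216, 187, 7, 15, 72] [219.1 194.3] [[637.5 128.8 193. ]] [627.  118.6 174.4]
scene paddle [256, 187, 29, 23, 365] [270.1 198.3] [[574.6 227.7 193. ]] [574.3 226.8 192.6]
scene paddle [500, 313, 12, 16, 94] [506.8 321.5] [[529.4 785.4 193. ]] [521.4 790.7 169.6]
side paddle [321, 42, 62, 12, 183] [349.3  47.2] [[  748.4 -1441.2   193. ]] [  736.4 -1377.8   206. ]
side paddle [230, 182, 14, 13, 67] [235.4 187.8] [[556.5 224.8 193. ]] [555.2 223.7 193.1]
side paddle [252, 190, 27, 17, 257] [265.1 198.2] [[478.2 225.1 193. ]] [478.2 225.2 193.2]
```

View pics/map0.png

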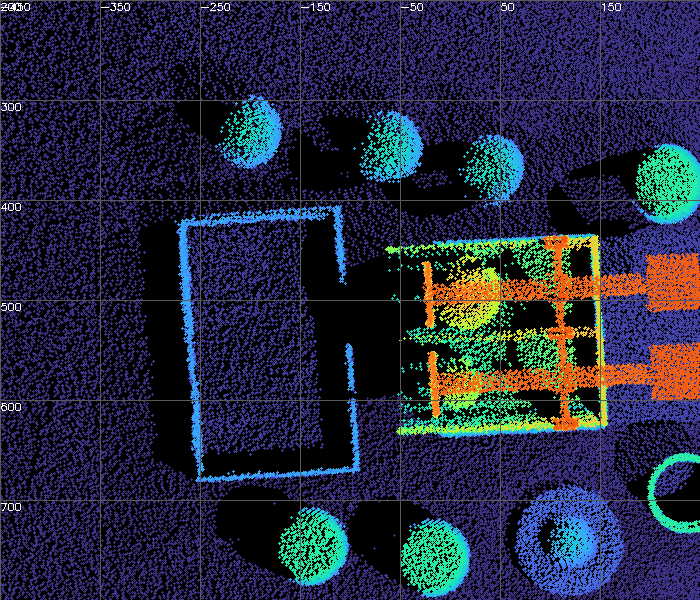

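Map (row + 200 = x, column − 450 = y): the dispenser is turned about 3°, with its rear towards +y. The orange is in the near lane (x≈490). The pan spans corners (422,-270), (407,-112), (666,-97), (678,-250). Next I refine these.

```bash
cat >> h.py <<'E'
def pts():
    A=[]
    for n in('scene','side'):
        p,d=r.snapshot(n);A.append(cloud(n,d).reshape(-1,3))
    A=np.concatenate(A);return A[np.isfinite(A[:,2])]
def rep(A):
    q=lambda x0,x1,y0,y1,z0,z1:A[(A[:,0]>x0)&(A[:,0]<x1)&(A[:,1]>y0)&(A[:,1]<y1)&(A[:,2]>z0)&(A[:,2]<z1)]
    return q
def rect(P):
    c,s,a=cv2.minAreaRect(P[:,:2].astype(np.float32));return np.round(c,1),np.round(s,1),round(a,2),cv2.boxPoints((c,s,a)).round(1).tolist()
E
python3 - <<'E'
from h import *
A=pts();q=rep(A)
print('pan',rect(q(395,690,-285,-85,44,56)))
for nm,x0,x1 in(('near',440,530),('far',535,620)):
    L=q(x0,x1,-15,190,183,210);vx,vy,cx,cy=cv2.fitLine(L[:,:2].astype(np.float32),cv2.DIST_HUBER,0,.01,.01).ravel();print('lever',nm,np.degrees(np.arctan2(-vx,vy)),cx,cy)
    P=q(x0,x1,198,265,180,205);print('paddle',rect(P),np.median(P,0).round(1))
P=q(420,660,80,140,170,230);print('upr',rect(P))
for x0,x1 in((420,540),(540,640)):
  P=q(x0,x1,0,80,90,165);print('fruit',P.shape,np.median(P,0).round(1),P[:,2].max())
P=q(400,680,130,165,60,130);l=cv2.fitLine(P[:,:2].astype(np.float32),cv2.DIST_HUBER,0,.01,.01).ravel();print('rear wall',np.degrees(np.arctan2(l[1],l[0])),l)
P=q(330,430,170,270,76,90);print('glass',P[:,:2].min(0),P[:,:2].max(0))
E
```

```text
pan (array([ 544.3, -181.3]), array([266.7, 166.1]), 3.79, [[405.70001220703125, -107.30000305175781], [416.70001220703125, -273.0], [682.7999877929688, -255.39999389648438], [671.7999877929688, -89.5999984741211]])
lever near -176.56747 488.77744 92.73899
paddle (array([482.4, 224. ]), array([56.4, 52.2]), 2.87, [[452.8999938964844, 248.60000610351562], [455.5, 196.5], [511.79998779296875, 199.3000030517578], [509.20001220703125, 251.39999389648438]]) [482.5 225.6 192.7]
lever far -176.65483 579.8259 93.6366
paddle (array([572.4, 226. ]), array([55.9, 56.3]), 2.88, [[543.0, 252.6999969482422], [545.7999877929688, 196.5], [601.7000122070312, 199.3000030517578], [598.9000244140625, 255.5]]) [572.3 229.5 192.6]
upr (array([533.4, 110.1]), array([ 59.3, 193.8]), 89.96, [[436.3999938964844, 80.5], [630.2999877929688, 80.4000015258789], [630.2999877929688, 139.6999969482422], [436.5, 139.89999389648438]])
fruit (938, 3) [493.3  37.3 133.7] 157.53014171997864
fruit (504, 3) [596.3  25.1 113.7] 145.07508128964002
rear wall 2.9414191 [9.9868250e-01 5.1314902e-02 5.3070862e+02 1.4961482e+02]
glass [350.40966221 184.54144906] [418.29002222 248.76188973]
```

Request:
jog_arm(rows=[[[38,-9.7,13],[0,0,-0.121]],[[76,-19.5,26],[0,0,-0.242]],[[114,-29,39],[0,0,-0.363]],[[152,-39,52],[0,0,-0.484]],[[190,-48.6,65],[0,0,-0.605]],[[228,-58,78],[0,0,-0.727]],[[266,-68,91],[0,0,-0.848]],[[304,-78,104],[0,0,-0.969]],[[342,-87.5,117],[0,0,-1.09]],[[380.7,-97.3,131],[0,0,-1.211]]], grip=85)

```text
time: 1.2
tool_pos: [553.0, -303.9, 99.8]
tcp_rot: [180.0, 0.0, 93.6]
ft_force: [0.2, -1.1, 0.2]
finger_gap: 85.0
grip_force: 0.0
```

Request:
jog_arm(rows=[[[0,0,30],[0,0,0]],[[0,0,60],[0,0,0]],[[0,0,82],[0,0,0]],[[0,0,90],[0,0,0]],[[0,0,90],[0,0,0]],[[10,0,90],[0,0,0]],[[20,0,90],[0,0,0]],[[26,0,90],[0,0,0]],[[30,0,90],[0,0,0]],[[30,0,90],[0,0,0]]])

```text
time: 2.2
tool_pos: [550.6, -274.5, 11.0]
tcp_rot: [180.0, 0.0, 93.4]
ft_force: [0.8, -0.6, -0.1]
finger_gap: 85.1
grip_force: 0.0
```

Run:
```python
from h import *
q=rep(pts());print(rect(q(395,690,-250,-85,44,56)));s=r.sense();print(s['tool_pos'],s['ft_force'])
p,d=r.snapshot('scene');cv2.imwrite('pics/s1.png',cv2.resize(p[80:280,60:330],None,fx=2.5,fy=2.5))
```

```text
(array([ 544.7, -176.9]), array([267.3, 159. ]), 3.31, [[406.70001220703125, -105.30000305175781], [415.79998779296875, -264.0], [682.7000122070312, -248.5], [673.5, -89.9000015258789]])
[ 550.38855892 -275.0252914    10.63360671] [-0.30235581 -0.87688644 -0.18130871]
```

View pics/s1.png

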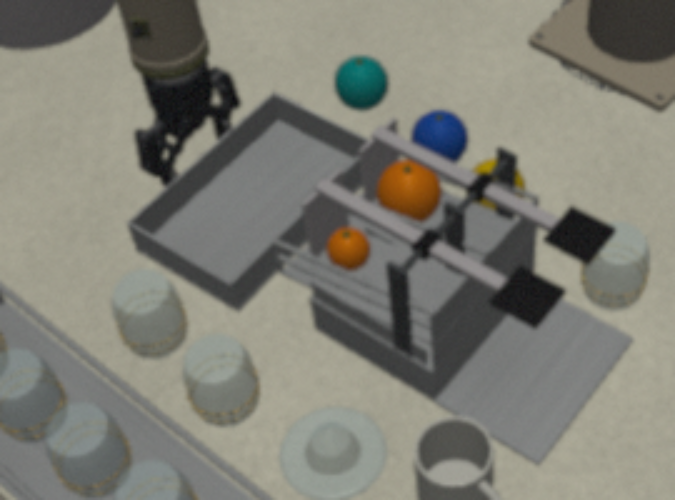

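The open fingers stand just outside the pan's rear wall, at crop (165,140), and the way ahead is clear. Now I push.

Request:
jog_arm(rows=[[[5,0,0],[0,0,0]],[[12,0,0],[0,0,0]],[[20,0,0],[0,0,0]],[[28,0,0],[0,0,0]],[[36,0,0],[0,0,0]],[[44,0,0],[0,0,0]],[[52,0,0],[0,0,0]],[[59,0,0],[0,0,0]],[[65,0,0],[0,0,0]],[[70,0,0],[0,0,0]]])

```text
time: 3.35
tool_pos: [546.3, -204.7, 10.5]
tcp_rot: [180.0, 0.0, 93.3]
ft_force: [0.3, -5.5, 2.4]
finger_gap: 84.7
grip_force: 2.6
```

Request:
jog_arm(rows=[[[3,0,0],[0,0,0]],[[6,0,0],[0,0,0]],[[8,0,0],[0,0,0]],[[10,0,0],[0,0,0]],[[11,0,0],[0,0,0]],[[12,0,0],[0,0,0]]])

```text
time: 3.95
tool_pos: [545.6, -193.2, 10.5]
tcp_rot: [180.0, 0.0, 93.3]
ft_force: [0.3, -5.1, 3.4]
finger_gap: 84.9
grip_force: 2.7
```

Run:
```python
from h import *
q=rep(pts());P=q(395,690,-172,-30,44,54);print(rect(P));s=r.sense();print(s['tool_pos'],s['ft_force'])
P=q(420,650,-190,-165,44,56);print(np.median(P,0))
```

```text
(array([ 541.5, -101.1]), array([140.9, 272.5]), 89.69, [[404.79998779296875, -170.89999389648438], [677.4000244140625, -172.3000030517578], [678.0999755859375, -31.399999618530273], [405.6000061035156, -29.899999618530273]])
[ 545.58433634 -193.09473805   10.47964387] [ 0.41881922 -4.4347413   2.56540068]
[ 523.44672824 -179.94559703   48.57389472]
```

Friction is about 5 N. I creep on until the force rises.

Request:
jog_arm(rows=[[[1,0,0],[0,0,0]],[[2,0,0],[0,0,0]],[[3,0,0],[0,0,0]],[[4,0,0],[0,0,0]],[[5,0,0],[0,0,0]],[[5,0,0],[0,0,0]]])

```text
time: 4.65
tool_pos: [545.3, -188.2, 10.5]
tcp_rot: [180.0, 0.0, 93.3]
ft_force: [0.0, -5.3, 2.7]
finger_gap: 85.3
grip_force: 2.4
```

Request:
jog_arm(rows=[[[0.5,0,0],[0,0,0]],[[1,0,0],[0,0,0]],[[1.5,0,0],[0,0,0]],[[2,0,0],[0,0,0]],[[2,0,0],[0,0,0]]])

```text
time: 5.15
tool_pos: [545.2, -186.8, 10.5]
tcp_rot: [180.0, 0.1, 93.3]
ft_force: [-0.4, -7.2, 2.8]
finger_gap: 85.0
grip_force: 3.8
```

Request:
jog_arm(rows=[[[0.5,0,0],[0,0,0]],[[1,0,0],[0,0,0]],[[1.5,0,0],[0,0,0]],[[1.5,0,0],[0,0,0]],[[1.5,0,0],[0,0,0]]])

```text
time: 5.65
tool_pos: [544.9, -186.6, 10.5]
tcp_rot: [180.0, 0.1, 93.2]
ft_force: [-0.9, -13.4, 1.2]
finger_gap: 85.3
grip_force: 6.7
```

Request:
jog_arm(rows=[[[0.5,0,0],[0,0,0]],[[1,0,0],[0,0,0]],[[1.5,0,0],[0,0,0]],[[2,0,0],[0,0,0]],[[2,0,0],[0,0,0]]])

```text
time: 6.15
tool_pos: [544.4, -186.4, 10.6]
tcp_rot: [-180.0, 0.3, 93.2]
ft_force: [-3.5, -22.5, 0.5]
finger_gap: 84.7
grip_force: 10.8
```

Run:
```python
from h import *
A=pts();q=rep(A);s=r.sense();print(s['tool_pos'],s['tcp_rot'],s['ft_force'])
P=q(395,690,-190,-160,44,56);l=cv2.fitLine(P[:,:2].astype(np.float32),cv2.DIST_HUBER,0,.01,.01).ravel();print('rear wall of pan',np.degrees(np.arctan2(l[1],l[0])),l)
for x0,x1 in((395,425),(665,700)):
  P=q(x0,x1,-200,0,44,56);print('side',P[:,1].min(),P[:,1].max(),np.median(P,0))
P=q(395,700,-200,0,44,54);print(np.percentile(P[:,0],[.5,99.5]))
for n in('scene','side'):
  p,d=r.snapshot(n);np.savez(n+'1.npz',p=p,d=d)
  cv2.imwrite(f'pics/{n}2.png',cv2.resize(p[80:280,60:330] if n=='scene' else p[110:310,180:420],None,fx=2.4,fy=2.4))
```

```text
[ 544.36364337 -186.3983382    10.5769077 ] [-179.98381205    0.27315992   93.18270405] [ -2.61452922 -22.72354539  -0.77881418]
rear wall of pan 2.7244647 [ 9.9886966e-01  4.7532961e-02  5.3599969e+02 -1.7196361e+02]
side -183.40670388075807 -20.157346994028444 [ 412.67373252 -121.7097128    49.39142881]
side -169.01996396863 -6.60109759177783 [670.18910395 -94.93616727  48.83161545]
[405.78334242 676.24294558]
```

View pics/scene2.png

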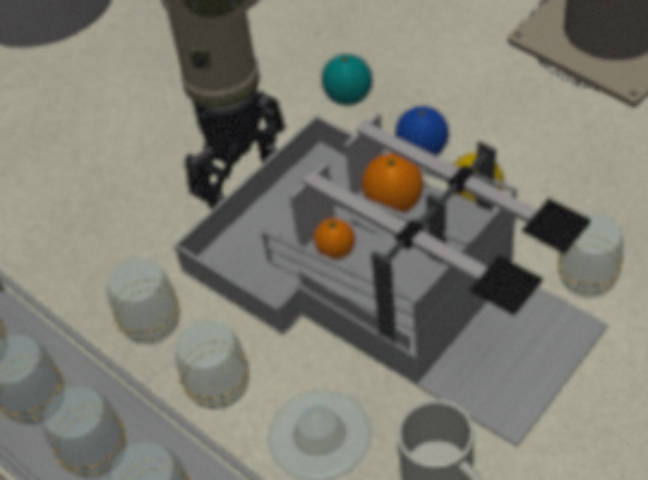

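The pan's side is flush with the dispenser face (measured yaw 2.7°, close to the dispenser's 3.3°), and the force rose to 22 N with no further motion. I back off, raise the arm and go over the near paddle with the fingers shut.

Request:
jog_arm(rows=[[[-6,0,0],[0,0,0]],[[-20,0,0],[0,0,0]],[[-40,0,0],[0,0,0]],[[-40,0,-40],[0,0,0]],[[-40,0,-85],[0,0,0]],[[-40,0,-130],[0,0,0]],[[-40,0,-175],[0,0,0]],[[-40,0,-220],[0,0,0]],[[-40,0,-255],[0,0,0]],[[-40,0,-255],[0,0,0]]])

```text
time: 7.35
tool_pos: [549.8, -224.7, 272.7]
tcp_rot: [179.5, 0.3, 93.3]
ft_force: [0.3, -0.6, 0.9]
finger_gap: 84.4
grip_force: 0.0
```

Request:
jog_arm(rows=[[[45,-4,0],[0,0,0]],[[90,-8,0],[0,0,0]],[[135,-12,0],[0,0,0]],[[180,-15,0],[0,0,0]],[[225,-19,0],[0,0,0]],[[270,-22,0],[0,0,0]],[[315,-26,0],[0,0,0]],[[360,-30,0],[0,0,0]],[[405,-34,0],[0,0,0]],[[450,-37.5,0],[0,0,0]]], grip=0)

```text
time: 8.35
tool_pos: [483.3, 225.7, 264.5]
tcp_rot: [-179.9, 0.0, 93.3]
ft_force: [0.9, -0.3, 0.8]
finger_gap: 0.1
grip_force: 0.0
```

Request:
jog_arm(rows=[[[0,0,15],[0,0,0]],[[0,0,35],[0,0,0]],[[0,0,50],[0,0,0]],[[0,0,55],[0,0,0]],[[0,0,55],[0,0,0]]])

```text
time: 8.85
tool_pos: [483.3, 223.4, 208.9]
tcp_rot: [-179.9, 0.0, 93.3]
ft_force: [0.3, 0.6, -0.1]
finger_gap: 0.1
grip_force: 0.0
```

Run:
```python
from h import *
s=r.sense();print(s['tool_pos'],s['tcp_rot'],s['ft_force'],s['finger_gap'])
for n in('side',):
  p,d=r.snapshot(n);cv2.imwrite(f'pics/{n}3.png',cv2.resize(p[110:310,180:420],None,fx=2.5,fy=2.5))
q=rep(pts());P=q(395,690,-190,-160,44,56);l=cv2.fitLine(P[:,:2].astype(np.float32),cv2.DIST_HUBER,0,.01,.01).ravel();print('rear wall of pan',np.degrees(np.arctan2(l[1],l[0])),l)
```

```text
[483.26675438 223.37835964 208.88120322] [-1.79857699e+02  3.97433886e-02  9.32582301e+01] [ 0.32183793  0.60397481 -0.0658921 ] 0.05906606389934908
rear wall of pan 2.581574 [ 9.9898511e-01  4.5041725e-02  5.3052173e+02 -1.7136523e+02]
```

View pics/side3.png

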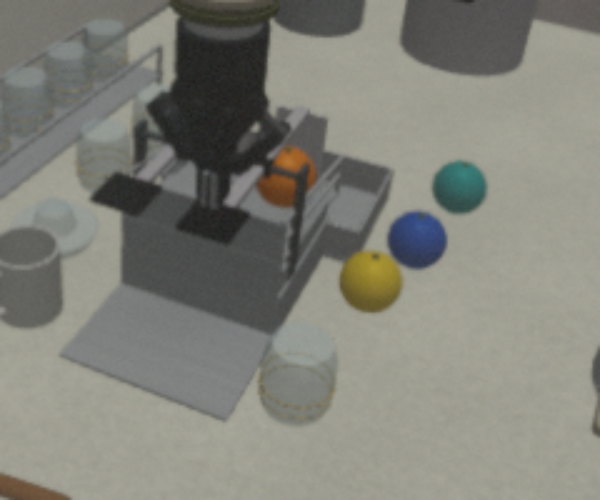

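The shut fingers stand over the middle of the near paddle, at crop (213,205). Now I press.

Request:
jog_arm(rows=[[[0,0,8],[0,0,0]],[[0,0,15],[0,0,0]],[[0,0,22],[0,0,0]],[[0,0,29],[0,0,0]],[[0,0,36],[0,0,0]],[[0,0,43],[0,0,0]],[[0,0,49],[0,0,0]],[[0,0,54],[0,0,0]],[[0,0,57],[0,0,0]],[[0,0,57],[0,0,0]]])

```text
time: 10.0
tool_pos: [483.6, 224.4, 152.9]
tcp_rot: [-180.0, 0.0, 93.3]
ft_force: [-0.4, -1.1, 6.0]
finger_gap: 0.1
grip_force: 2.3
```

Request:
jog_arm(rows=[[[0,0,1],[0,0,0]],[[0,0,2],[0,0,0]],[[0,0,2],[0,0,0]],[[0,0,2],[0,0,0]],[[0,0,2],[0,0,0]],[[0,0,2],[0,0,0]],[[0,0,2],[0,0,0]],[[0,0,2],[0,0,0]],[[0,0,2],[0,0,0]],[[0,0,2],[0,0,0]]])

```text
time: 11.0
tool_pos: [483.7, 224.5, 151.6]
tcp_rot: [180.0, -0.0, 93.3]
ft_force: [-0.2, -1.8, 6.0]
finger_gap: -0.0
grip_force: 2.3
```

```bash
cat >> h.py <<'E'
def fruit():
  for n in('scene','side'):
    p,d=r.snapshot(n);h=cv2.cvtColor(p,cv2.COLOR_BGR2HSV);X=cloud(n,d)
    m=((h[...,0]<14)&(h[...,1]>140)&(h[...,2]>70)).astype(np.uint8)
    k,l,st,c=cv2.connectedComponentsWithStats(m)
    for i in range(1,k):
        Y=np.nanmedian(X[l==i],0)
        if st[i,4]>25 and Y[0]>400 and Y[0]<680 and Y[1]<150: print(n,st[i,4],c[i].round(),Y.round(1))
    cv2.imwrite(f'pics/{n}_t{r.sense()["time"]:.2f}.png',p)
E
python3 - <<'E'
from h import *
fruit()
s=r.sense();print(s['tool_pos'],s['ft_force'])
E
```

```text
[483.69224542 224.5468169  151.60195986] [-0.90991453 -1.01260865  5.48674609]
```

Run:
```python
from h import *
p,d=r.snapshot('scene');cv2.imwrite('pics/s4.png',cv2.resize(p[80:280,60:330],None,fx=2.5,fy=2.5))
print(cv2.cvtColor(p[170:188:4,192:208:4],cv2.COLOR_BGR2HSV).reshape(-1,3).tolist())
```

```text
[[170, 11, 70], [8, 68, 86], [12, 59, 126], [30, 4, 123], [11, 154, 114], [17, 238, 149], [15, 228, 150], [15, 233, 142], [15, 242, 134], [15, 239, 159], [15, 227, 165], [15, 236, 137], [12, 179, 107], [15, 232, 132], [15, 236, 131], [15, 221, 114], [8, 9, 110], [12, 99, 95], [15, 219, 91], [9, 65, 94]]
```

View pics/s4.png

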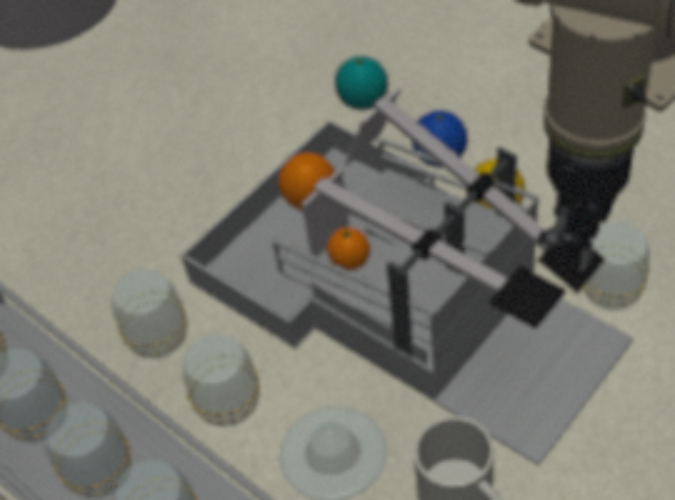

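The orange has rolled out and lies in the pan, at crop (307,180). The mandarin is still in its lane at (348,248). I release the lever gently and rise clear.

Request:
jog_arm(rows=[[[0,0,-6],[0,0,0]],[[0,0,-14],[0,0,0]],[[0,0,-22],[0,0,0]],[[0,0,-30],[0,0,0]],[[0,0,-38],[0,0,0]],[[0,0,-46],[0,0,0]],[[0,0,-60],[0,0,0]],[[0,0,-90],[0,0,0]],[[0,0,-130],[0,0,0]],[[0,0,-130],[0,0,0]]])

```text
time: 12.15
tool_pos: [486.0, 224.8, 288.4]
tcp_rot: [179.5, -0.1, 93.3]
ft_force: [1.3, 0.5, -0.5]
finger_gap: 0.1
grip_force: 0.0
```

```bash
sed -i 's/<14)/<19)/' h.py
python3 - <<'E'
from h import *
fruit()
A=pts();q=rep(A);P=q(395,690,-195,-155,44,56);l=cv2.fitLine(P[:,:2].astype(np.float32),cv2.DIST_HUBER,0,.01,.01).ravel();print('pan wall',np.degrees(np.arctan2(l[1],l[0])),l)
for x0,x1 in((395,425),(665,700)):
  P=q(x0,x1,-200,0,44,56);print('side',P[:,1].min(),P[:,1].max(),np.median(P,0))
for x0,x1 in((450,515),(542,605)): print('paddle',np.median(q(x0,x1,195,255,140,210),0))
p,d=r.snapshot('scene');cv2.imwrite('pics/s5.png',cv2.resize(p[80:280,60:330],None,fx=2.5,fy=2.5))
print(r.sense()['time'],r.sense()['ft_force'])
E
```

```text
scene 286 [181. 150.] [ 513.7 -131.2   64.6]
scene 202 [199. 179.] [590.8  15.7 119. ]
side 37 [311. 173.] [ 487.5 -130.1   69.2]
side 33 [262. 175.] [583.6  28.1 113.9]
pan wall 2.6168501 [ 9.9895716e-01  4.5656774e-02  5.3626270e+02 -1.7135847e+02]
side -181.2698530928052 -18.79153819654698 [ 413.5158882  -111.25095571   48.81102149]
side -168.3559216669605 -8.859931519732072 [670.07107482 -98.21399619  48.03682334]
paddle [482.31463227 225.36467654 192.70680531]
paddle [572.5478425  228.94343159 192.48946887]
12.4 [-0.27495927  0.11933875 -0.25582082]
```

View pics/s5.png

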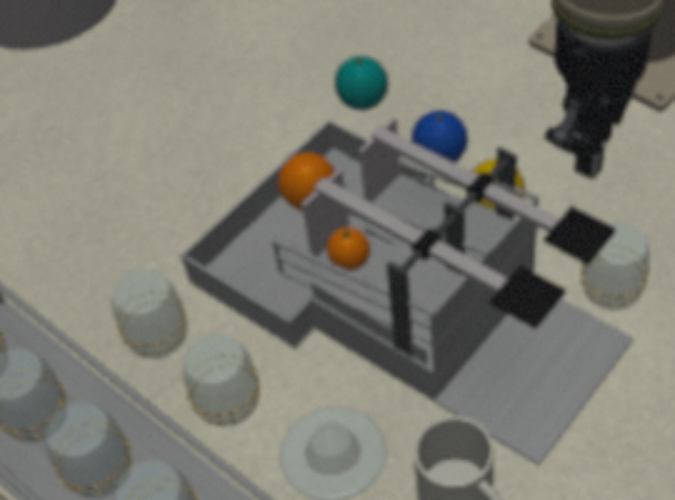

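Both levers are back up (paddles at z≈193). The orange is in the pan, the mandarin is in its lane, and the pan has not moved from the front face.

```bash
python3 -c "
from bench import r
print(r.hand_in())"
```

```text
the job is handed in; nothing more can be done
None
```

The job is handed in at about 12.4 s: the pan is flush against the dispenser front, the orange is in the pan, both gates are shut, and the mandarin is still in its lane; the glasses and other things look undisturbed.

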